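# Build up the collar stack on an inclined mixer spindle

## Task

The smallest spacer collar was put on the mixer's leaning spindle first by mistake: take it off and set it down, flange flat, on the square pad. Then thread the three collars onto the spindle in order of flange size, widest first, then the middle one, then the smallest, each with its flange down and hub outwards, slid fully home against what is below it. Let go of everything and leave the other things on the bench where they are.

Things in the scene. Friction and masses are not known exactly. Their poses are not given: they have to be found in the camera images.
- spindle: Fixed, non-turning steel spindle, leaning 26 degrees from vertical towards the front of the mixer (the robot's side). Origin: centre of the round dark seat (54 mm across) where the first collar stops, about 122 mm above the bench; z runs out along the spindle, y is level. 20 mm thick, 74 mm long from the seat, the last 12 mm tapering to 8 mm.
- mixer: Fixed white wedge-shaped mixer drive, 170 mm wide, 200 mm deep, 70 mm high in front and 143 mm at the back. The spindle's seat stands 14 mm off the middle of its 26-degree sloping face; nothing else stands on that face. Origin: centre of its underside, 10 mm nearer the front; x points to its back.
- large_center (a point): Widest flanged spacer collar of bare aluminium, about 150 g: flat round flange 90 mm across, 7 mm thick, with a round hub 42 mm across and 15 mm tall on top (22 mm in all) and a 26 mm bore right through. The point is on its axis, 11 mm above its underside; z points from flange to hub. Starts lying flange down on the bench.
- middle_center (a point): Middle flanged spacer collar of bare aluminium, about 110 g: flat round flange 74 mm across, 7 mm thick, with a round hub 42 mm across and 15 mm tall on top (22 mm in all) and a 26 mm bore right through. The point is on its axis, 11 mm above its underside; z points from flange to hub. Starts lying flange down on the bench.
- small_center (a point): Smallest flanged spacer collar of bare aluminium, about 80 g: flat round flange 58 mm across, 7 mm thick, with a round hub 42 mm across and 15 mm tall on top (22 mm in all) and a 26 mm bore right through. The point is on its axis, 11 mm above its underside; z points from flange to hub. Starts on the spindle, home against the seat, hub outwards.
- small: The smallest collar, origin at the centre of its underside.
- large: The widest collar, origin at the centre of its underside.
- middle: The middle collar, origin at the centre of its underside.
- pad: Fixed flat square grey pad on the bench, 120 x 120 mm, 4 mm thick; origin at the centre of its underside (bench level). Empty at the start.
- dish: Bystander: closed round glass dish, 90 mm across, 16 mm high, in front of the mixer. Origin: centre of its underside.
- reagent: Bystander: amber jar, 60 mm across, 120 mm high. Origin: centre of its underside.
- beaker: Bystander: glass beaker, 72 mm across, 90 mm high, beside the mixer. Origin: centre of its underside.
- vial: Bystander: small amber jar, 36 mm across, 55 mm high. Origin: centre of its underside.
- wrench: Bystander: steel wrench 150 mm long lying on the bench at the robot's right. Origin: middle of its underside.
Things that resemble listed ones, but are neither listed nor needed, are in the scene too. What is shaped like the large but red is not meant.

How it is judged:
On the way, in this order (a step that is already met when the one before it is completed fails the run):
1. the smallest collar is off the spindle, lying flat on the pad and let go (horizontal distance between small_center and pad below 0.045 m and height (world z) of small_center below 0.021 m and angle between small_center's own z axis and vertical below 0.12 rad and contact force between the fingers and small below 0.2 N and linear speed of small below 0.02 m/s), for 0.2 s.
2. the widest collar is on the spindle, fully home on the seat (x of large_center in the frame of spindle between -0.006 and 0.006 m and y of large_center in the frame of spindle between -0.006 and 0.006 m and z of large_center in the frame of spindle between 0.007 and 0.015 m and angle between the z axis of large_center and the z axis of spindle, either way round below 0.12 rad and angle between large_center's own z axis and vertical below 0.75 rad), for 0.2 s.
3. the middle collar is home on the widest (all of step 2 and x of middle_center in the frame of spindle between -0.006 and 0.006 m and y of middle_center in the frame of spindle between -0.006 and 0.006 m and z of middle_center in the frame of spindle between 0.029 and 0.037 m and angle between the z axis of middle_center and the z axis of spindle, either way round below 0.12 rad and angle between middle_center's own z axis and vertical below 0.75 rad), for 0.2 s.
4. the smallest collar is home on the middle one (all of step 3 and x of small_center in the frame of spindle between -0.006 and 0.006 m and y of small_center in the frame of spindle between -0.006 and 0.006 m and z of small_center in the frame of spindle between 0.051 and 0.059 m and angle between the z axis of small_center and the z axis of spindle, either way round below 0.12 rad and angle between small_center's own z axis and vertical below 0.75 rad), for 0.2 s.
At the end, for the whole second after the job is handed in: All three collars are on the spindle, hubs outwards, widest at the seat, then middle, then smallest, each within 4 mm of fully home along the spindle, within 6 mm of its axis and within 0.12 rad of square to it; released and at rest (all of step 4 and contact force between the fingers and large below 0.2 N and linear speed of each of large, middle, small below 0.02 m/s and contact force between the fingers and middle below 0.2 N and contact force between the fingers and small below 0.2 N); the robot touches nothing.
It fails at once if a bystander (dish, amber jars, beaker, wrench) is moved more than 30 mm (distance of any of dish, reagent, beaker, vial, wrench from where it was at the start of the episode above 0.03 m).
It also fails if it takes over 72 s, if anything falls off the work surface, if the arm or the gripper's body presses on something with over 40 N, if the wrist force passes 120 N, or if a joint passes its speed limit or range.

## Robot

A 7-joint arm with a two-finger parallel gripper is mounted at the origin on the work surface. World frame = base frame: x ahead of the robot, y to its left, z up, the work surface at z = 0. Lengths are in m, angles in rad, forces in N, time in s.
With the tool pointing down it reaches from about 0.425 to 0.925 m from the base axis. Payload 6.8 kg.
Tool frame: the origin (TCP) lies between the finger pads; the fingertips stand r.tip_reach ahead of it and the grasp point (between the pads) lies 11 mm behind it (r.tip_reach is the distance from the TCP to the fingertips, in m); z points along the fingers, y is the direction in which the jaws open and shut (so a half turn about z gives the same grasp; the last joint's range is limited). The gripper opens to 85 mm and grips with 20 to 120 N. Pads are 22 mm wide; open, the fingers measure 114 mm over their backs; the gripper's body (76 mm by 85 mm) begins 54 mm behind the grasp point. The pads swing forward as they close: fully open they stand 13 mm farther back than shut.
Start: joints at [1.213, 0.477, 0.022, 1.555, -0.011, 1.109, -0.083], TCP at [0.167, -0.654, 0.239] pointing down, gripper open.
Joint ranges: [-2.96, 2.96], [-0.34, 2.1], [-1.41, 1.46], [0.24, 2.44], [-1.37, 4.51], [0.17, 1.92], [-2.96, 2.96]. Speed limits (rad/s): [2.39, 2.39, 3.14, 3.14, 3.14, 3.14, 3.14].

## Interface

Orientations are given as a rotation vector (axis times angle).
In Python, from bench import r, eyes, spotter gives the robot as it stands.
- The arm moves only by the tool carry_out, never from a script. Its argument "series" is text: rows parted by semicolons, each of 5 numbers parted by spaces: the shift along the tool's x, y, z in cm, then the turn about the tool's z in rad, then the opening, from 0 (shut) to 1 (fully open). In form: x y z yaw gripper; .... A call has 1 to 8 rows; each row shifts and turns the commanded pose from where the row before left it, along the tool's axes as they then stand; what a row does not reach is not made up. A row lasts 1/8 s, in which the tool goes at most 62.5 mm and 10.7 degrees, less where a joint would pass 70% of its speed; a pose out of reach is approached as far as the arm can. A call with a gripper value outside its range is refused whole. The fingers move at their own pace and stop on an object; "grip_force" is the grip in N (left out, the last holds). Time passes only in rows, so rows that do not move let the fingers close. It gives the time, the measured TCP pose, the force and the opening at its end, in the units of the state.
- r.get_obs(): the state, without advancing time (a new reading comes with each control period).
- eyes.grab_frame(name): name is "scene" or "top"; returns a dict with "color" (384x512x3 uint8, blue, green, red), "intrinsics" (3x3 intrinsics, pixels), "R" (3x3) and "t" (3): a world point X has camera coordinates R X + t. Camera axes: x right, y down, z forward; pixel columns grow to the right and rows downward; lengths in m; the calibration is good to about 2 mm. A picture is of the moment at which its call begins. There is no depth.
- r.hand_in(): hands the job in, once; it reports no verdict.
Trained networks look in a picture, given as the dict that the camera call returned (one of the last four; its "shot" number tells which), for a name from the list of things; names that differ only in an ending like _2 or _b are one class to them, and where a whole thing is asked for, a point or a joint stands for the part that bears it (a point fixed in the world has none). Each returns a list of dicts, best first, with "confidence" (0 to 1); they miss things now and then, are a little off and sometimes report something else, mostly with a low value. They report only what shows in the picture. A call takes as long as a camera call. They do not tell look-alikes from the thing itself.
- spotter.search_frame(picture, query): "uv" ([column, row] in pixels, amid what is visible of it).
- spotter.trace(picture, query): "pixels" (384x512 bool, what is visible of it) and "uv" ([column, row] in pixels, amid what is visible of it).
- spotter.mark_of(picture, query): "uv" ([column, row] in pixels: a listed point, or the origin of a listed thing).
The state is a dict: "clock": time; "joints": joint angles; "qvel": joint speeds; "tau": joint torques, N m; "tcp_pos": TCP position; "orientation": TCP orientation; "contact_force": force on the tool from outside, world axes, zero at the start; "moment": the same for the moment, N m; "grip_width": finger opening in m.
Only numpy, scipy, OpenCV 4.12 (cv2) and the standard library are available. Lean on these libraries where they do the work, as an engineer would, in place of code of your own. Each camera call takes 0.05 s, during which the arm holds its last target.

## Working session

There is one attempt and no reset: what is moved stays moved. The work goes in short steps, Python scripts to look and compute and a tool call to move; the robot and the scene stay as the last step left them, time stands still between calls to the robot, and variables do not carry over. Pictures are saved under pics/ and viewed, and the job is handed in when it is done.

Besides the shell and the picture viewer there is one more tool, called as name(argument=value, ...) on one line, values as JSON. carry_out: Moves the arm, as the interface text tells. Its arguments: {"type":"object","properties":{"series":{"type":"string"},"grip_force":{"type":"number"}},"required":["series"]}

```bash
ls; mkdir -p pics; python3 - <<'E'
from bench import r, eyes, spotter
import cv2
o=r.get_obs(); print(o, r.tip_reach)
for n in ("scene","top"):
    f=eyes.grab_frame(n); cv2.imwrite(f"pics/{n}0.png",f["color"]); print(n,f["intrinsics"],f["R"],f["t"],f["shot"])
    for q in ["spindle","mixer","large_center","middle_center","small_center","small","large","middle","pad","dish","reagent","beaker","vial","wrench"]:
        print(q,[(x["uv"],round(x["confidence"],2)) for x in spotter.mark_of(f,q)][:4])
E
```

```text
pics
{'clock': 0.0, 'joints': array([ 1.2129213 ,  0.47779693,  0.02235074,  1.55645329, -0.01153755,
        1.1092616 , -0.08309633]), 'qvel': array([ 5.49852166e-04, -2.26788536e-03, -1.12673588e-03, -1.90450411e-03,
       -3.58432642e-04, -3.16931912e-04,  1.07112175e-05]), 'tau': array([-1.17380412e-03, -5.96452904e+01,  1.60788663e+00, -2.81197894e+01,
        1.24062819e-02,  9.52763774e-03, -1.40285181e-05]), 'tcp_pos': array([ 0.16670143, -0.65350578,  0.23832723]), 'orientation': array([-3.11537751e+00, -3.91105187e-01,  5.12338453e-04]), 'contact_force': array([ 0.88882798, -0.64992109,  0.66681725]), 'moment': array([-0.01896722, -0.02502125, -0.00499827]), 'grip_width': 0.08512039440412185} 0.008
scene [[487.3698129    0.         254.24398802]
 [  0.         487.3698129  191.43287674]
 [  0.           0.           1.        ]] [[-0.74375692  0.66822561  0.01732547]
 [ 0.51417356  0.58846979 -0.62396222]
 [-0.42714305 -0.45516792 -0.78126242]] [ 0.43673684 -0.2258319   1.60660283] 1
spindle [([231.0, 194.2], 0.7)]
mixer [([226.3, 226.9], 0.57), ([228.7, 110.0], 0.52), ([
[... 909 characters left out ...]
09 0.57531659 1.02285778] 2
spindle [([266.1, 157.7], 0.49)]
mixer [([265.4, 159.6], 0.92)]
large_center [([208.5, 228.0], 0.77), ([115.1, 241.1], 0.77), ([162.5, 233.6], 0.71), ([389.5, 259.7], 0.57)]
middle_center [([328.3, 235.8], 0.68)]
small_center [([266.9, 160.7], 0.56), ([265.5, 161.3], 0.37), ([162.7, 231.7], 0.16)]
small [([266.6, 162.6], 0.6)]
large [([119.8, 242.0], 0.8), ([210.0, 229.4], 0.68), ([159.8, 234.6], 0.64)]
middle [([326.3, 236.1], 0.73), ([160.6, 177.3], 0.23)]
pad [([159.1, 176.7], 0.69)]
dish [([267.4, 237.6], 0.84)]
reagent [([394.4, 201.0], 0.68), ([164.0, 232.1], 0.28)]
beaker [([365.6, 154.2], 0.87)]
vial [([195.2, 127.1], 0.67)]
wrench [([389.1, 261.2], 0.95)]
```

View pics/scene0.png

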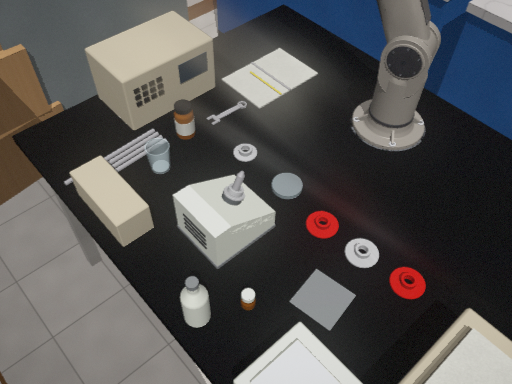

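View pics/top0.png

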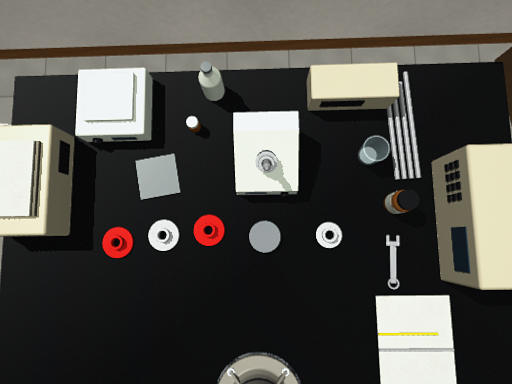

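```bash
cat > h.py <<'E'
from bench import r, eyes, spotter
import cv2, numpy as np
def P(f): return f["intrinsics"]@np.c_[f["R"],f["t"]]
def tri(a,ua,b,ub):
    X=cv2.triangulatePoints(P(a),P(b),np.array(ua,float).reshape(2,1),np.array(ub,float).reshape(2,1)).ravel(); X=X[:3]/X[3]
    e=[proj(a,X)-ua,proj(b,X)-ub]; return X,np.round(np.r_[e[0],e[1]],1)
def proj(f,X):
    p=P(f)@np.r_[X,1]; return p[:2]/p[2]
def plane(f,uv,z):
    d=f["R"].T@np.linalg.inv(f["intrinsics"])@np.r_[uv,1]; c=-f["R"].T@f["t"]; return c+d*(z-c[2])/d[2]
def crop(f,c,h,k,name):
    x,y=int(c[0]),int(c[1]); im=f["color"][max(0,y-h):y+h,max(0,x-h):x+h]
    cv2.imwrite(name,cv2.resize(im,None,fx=k,fy=k,interpolation=cv2.INTER_CUBIC))
E
python3 - <<'E'
from h import *
np.set_printoptions(precision=4,suppress=True)
s=eyes.grab_frame("scene");t=eyes.grab_frame("top")
near={"spindle":None,"small_center":None,"large_center":((361,251),(162.6,234)),"middle_center":((246,150),(328,235)),"pad":((326,298),(159,176)),"small":None,"mixer":None}
for q,n in near.items():
    A=spotter.mark_of(s,q);B=spotter.mark_of(t,q)
    if not A or not B: print(q,"none");continue
    pick=lambda L,i: L[0]["uv"] if n is None else min(L,key=lambda d:np.hypot(*(np.array(d["uv"])-n[i])))["uv"]
    a=np.array(pick(A,0));b=np.array(pick(B,1));print(q,a,b,*tri(s,a,t,b))
for q,i in (("large",(162,234)),("middle",(328,235)),("pad",(159,176))):
    for f,c in ((t,i),(s,near[q+"_center" if q!="pad" else q][0])):
        L=spotter.trace(f,q)
        if not L: print(q,'none');continue
        d=min(L,key=lambda d:np.hypot(*(np.array(d["uv"])-c)))
        m=d["pixels"].astype(np.uint8); cs,_=cv2.findContours(m,0,1); c0=max(cs,key=cv2.contourArea)
        e=cv2.fitEllipse(c0); print(q,d["uv"],e, plane(f,e[0],.0055 if q!="pad" else .004))
crop(t,(266,160),50,8,"pics/tm.png");crop(s,(235,205),60,7,"pics/sm.png")
print(proj(t,[0.6,0,0]))
E
```

```text
spindle [227.6 195.1] [267.2 159.1] [ 0.6432 -0.0393  0.1149] [ 1.2  0.2  1.4 -1.3]
small_center [234.7 191.1] [266.7 161.4] [ 0.6297 -0.0326  0.1279] [-0.4 -0.1 -0.5  0.4]
large_center [361.1 247.9] [163.9 232.3] [0.4514 0.2645 0.0226] [-0.6  0.  -0.7  0.6]
middle_center [245.4 149.5] [332.  232.6] [ 0.4405 -0.2104  0.0116] [-1.3 -0.3 -1.8  1.6]
pad [324.3 297. ] [156.9 177.4] [0.6158 0.2921 0.001 ] [-0. -0. -0.  0.]
small [234.4 193.4] [267.  162.5] [ 0.6294 -0.0339  0.1168] [-0.2 -0.  -0.3  0.3]
mixer none
large [165.5, 231.1] ((163.10000610351562, 235.096435546875), (29.87514877319336, 30.359214782714844), 24.58559799194336) [0.4453 0.2694 0.0055]
large [360.3, 252.8] ((361.70208740234375, 252.81369018554688), (27.988283157348633, 33.963218688964844), 113.60152435302734) [0.4501 0.2717 0.0055]
middle [323.5, 236.5] ((327.9852600097656, 234.86903381347656), (23.476346969604492, 24.458663940429688), 136.6856231689453) [ 0.4387 -0.205   0.0055]
middle [244.0, 154.1] ((245.19900512695312, 152.52516174316406), (17.706159591674805, 23.696884155273438), 90.4509048461914) [ 0.4434 -0.202   0.0055]
pad [158.7, 179.2] ((156.9344940185547, 176.5983123779297), (42.49408721923828, 45.08270263671875), 52.009212493896484) [0.6177 0.2911 0.004 ]
pad [323.6, 298.8] ((322.61114501953125, 298.9835510253906), (50.07619857788086, 57.661380767822266), 119.03572082519531) [0.6243 0.2937 0.004 ]
[255.2064 180.6935]
```

View pics/tm.png

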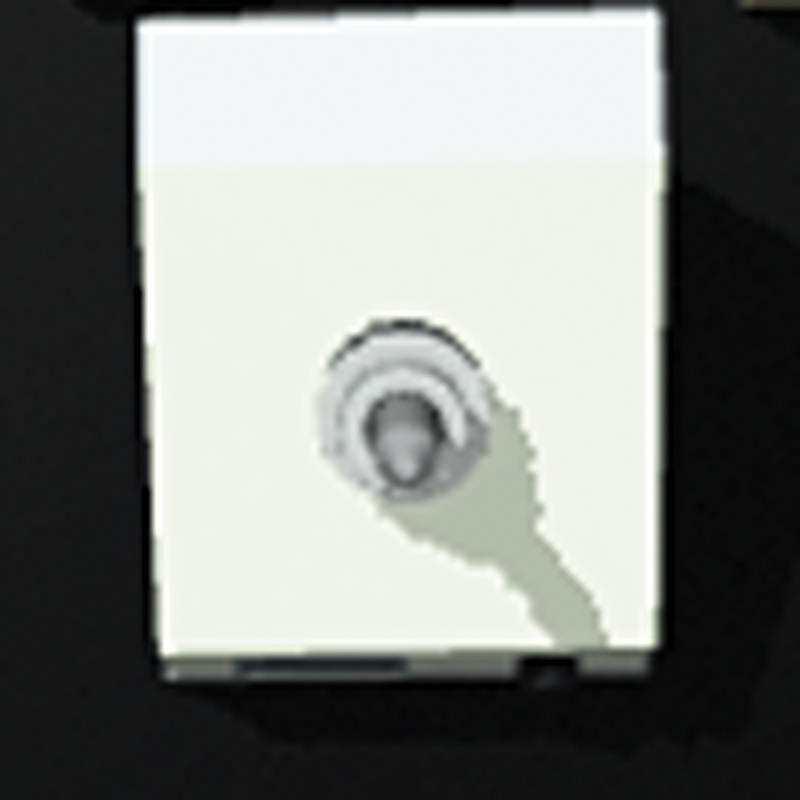

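View pics/sm.png

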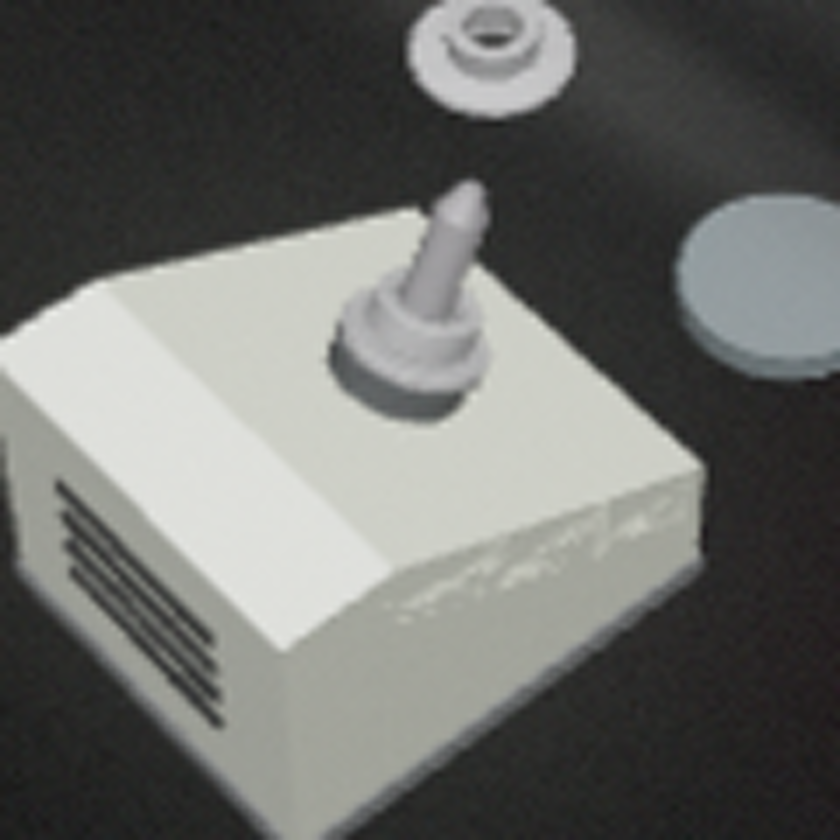

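```bash
cat > fit.py <<'E'
from h import *
from scipy.optimize import least_squares
np.set_printoptions(precision=4,suppress=True)
s=eyes.grab_frame("scene");t=eyes.grab_frame("top")
c26,s26=np.cos(np.radians(26)),np.sin(np.radians(26))
T=lambda x,y:np.array([x/8+216,y/8+110]); S=lambda x,y:np.array([x/7+175,y/7+145])
yr=.085;xr=-.09+.073/np.tan(np.radians(26))
pts=[((-.09,yr,.07),T(160,655),S(703,468)),((-.09,-yr,.07),T(657,650),S(415,210)),((xr,yr,.143),T(140,165),S(390,570)),((xr,-yr,.143),T(660,160),S(105,278))]
tipT,tipS=T(405,482),S(470,184)
def W(p,X): 
    c,sn=np.cos(p[2]),np.sin(p[2]); return np.array([p[0]+c*X[0]-sn*X[1],p[1]+sn*X[0]+c*X[1],X[2]])
def res(p):
    o=[]
    for X,a,b in pts: o+=list(proj(t,W(p,X))-a)+list(proj(s,W(p,X))-b)
    return np.array(o)
q=least_squares(res,[.65,-.03,0]);print(q.x,q.fun)
X,e=tri(s,tipS,t,tipT);print("tip",X,e)
for zs in (.119,.122):
    seat=W(q.x,(-.0213,0,zs));tip=W(q.x,(-.0213-.074*s26,0,zs+.074*c26));print("seat",seat,"tip",tip,proj(t,tip)-tipT,proj(s,tip)-tipS)
E
python3 fit.py
```

```text
[ 0.6508 -0.0318 -0.0128] [-0.9987 -0.907   0.1491 -0.9524 -1.0311 -0.7069  0.1047 -1.3172 -0.522
 -0.0379  0.566  -0.8791 -0.0945 -0.2527 -1.0931 -0.8968]
tip [ 0.5995 -0.0345  0.1803] [ 0.5  0.1  0.7 -0.6]
seat [ 0.6295 -0.0315  0.119 ] tip [ 0.5971 -0.0311  0.1855] [-0.6652 -0.0231] [ 2.1534 -0.9555]
seat [ 0.6295 -0.0315  0.122 ] tip [ 0.5971 -0.0311  0.1885] [-0.662  -0.2416] [ 2.1551 -1.7449]
```

carry_out(series="0 0 -5 0.13 1; 0 0 -5 0.13 1; 2.4 -4 0 0 1; 2.4 -4 0 0 1; 2.4 -4 0 0 1; 2.4 -4 0 0 1; 2.4 -4 0 0 1; 2.4 -4 0 0 1", grip_force=40)

```text
clock: 3.7
tcp_pos: [0.314, -0.4142, 0.3395]
orientation: [3.141, -0.016, 0.001]
contact_force: [0.9, 0.0, 0.2]
grip_width: 0.0855
```

carry_out(series="3.8 -4.7 0 0 1; 3.8 -4.7 0 0 1; 3.8 -4.7 0 0 1; 3.8 -4.7 0 0 0.7; 3.8 -4.7 0 0 0.7; 3.8 -4.7 0 0 0.7; 3.8 -4.7 0 0 0.7; 3.8 -4.7 3 0 0.7")

```text
clock: 4.7
tcp_pos: [0.6209, -0.0443, 0.3136]
orientation: [3.141, -0.016, 0.009]
contact_force: [1.1, -0.1, -0.1]
grip_width: 0.0601
```

carry_out(series="0 0 0 0 0.7; 0 0 0 0 0.7")

```text
clock: 4.95
tcp_pos: [0.6182, -0.0465, 0.3113]
orientation: [3.141, -0.016, -0.001]
contact_force: [-0.7, -1.0, 0.7]
grip_width: 0.0596
```

carry_out(series="0.4 -1.3 2 0 0.7; 0 0 4 0 0.7; 0 0 4 0 0.7; 0 0 3.5 0 0.7; 0 0 0 0 0.7; 0 0 0 0 0.7")

```text
clock: 5.7
tcp_pos: [0.6231, -0.0332, 0.1777]
orientation: [-3.141, 0.017, -0.003]
contact_force: [1.1, -0.3, 0.3]
grip_width: 0.0601
```

```bash
python3 - <<'E'
from h import *
s=eyes.grab_frame("scene");t=eyes.grab_frame("top")
crop(t,(266,160),45,7,"pics/t1.png");crop(s,(235,190),45,8,"pics/s1.png")
a=cv2.imread("pics/t1.png");b=cv2.resize(cv2.imread("pics/s1.png"),None,fx=.5,fy=.5)
a=cv2.resize(a,(400,400));b=cv2.resize(b,(400,400));cv2.imwrite("pics/c1.png",np.hstack([a,b]))
print(r.get_obs()["tcp_pos"],r.get_obs()["contact_force"])
E
```

```text
[ 0.62358915 -0.03313367  0.17846681] [-0.10456246  0.19607642  0.10012689]
```

View pics/c1.png

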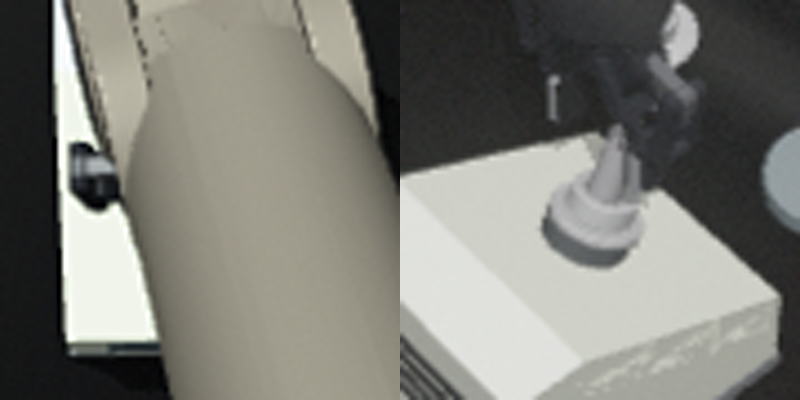

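carry_out(series="0 0 1.2 0 0.7; 0 0 1 0 0.7; 0 0 0 0 0.7")

```text
clock: 6.18
tcp_pos: [0.6216, -0.0332, 0.1532]
orientation: [3.141, -0.016, -0.004]
contact_force: [0.2, -1.1, -0.1]
grip_width: 0.0599
```

carry_out(series="0 0 0.4 0 0.65; 0 0 0.3 0 0.65; 0 0 0 0 0.65")

```text
clock: 6.55
tcp_pos: [0.6223, -0.0331, 0.1473]
orientation: [-3.142, 0.016, 0.001]
contact_force: [-0.0, 0.3, 0.8]
grip_width: 0.0551
```

carry_out(series="0 0 0.3 0 0.65; 0 0 0 0 0.65")

```text
clock: 6.8
tcp_pos: [0.6223, -0.0332, 0.1443]
orientation: [3.142, -0.016, -0.001]
contact_force: [0.6, 0.1, 0.8]
grip_width: 0.0553
```

carry_out(series="0 0 0.3 0 0.65; 0 0 0 0 0.65")

```text
clock: 7.05
tcp_pos: [0.6223, -0.0332, 0.1412]
orientation: [3.142, -0.016, -0.001]
contact_force: [0.2, -0.5, -0.7]
grip_width: 0.0555
```

carry_out(series="0 0 0.3 0 0.65; 0 0 0 0 0.65")

```text
clock: 7.3
tcp_pos: [0.6222, -0.0331, 0.1382]
orientation: [-3.142, 0.016, 0.001]
contact_force: [0.4, 0.0, -0.1]
grip_width: 0.0554
```

carry_out(series="0 0 0.3 0 0.65; 0 0 0 0 0.65")

```text
clock: 7.55
tcp_pos: [0.6222, -0.0331, 0.1352]
orientation: [-3.142, 0.016, 0.001]
contact_force: [-0.4, -0.4, -0.2]
grip_width: 0.0556
```

carry_out(series="0 0 -0.5 0 0.57; 0 0 0 0 0.57; 0 0 0 0 0.57")

```text
clock: 7.92
tcp_pos: [0.6226, -0.0332, 0.1407]
orientation: [3.141, -0.016, 0.001]
contact_force: [-0.3, 0.3, 0.9]
grip_width: 0.0487
```

carry_out(series="0 0 0.3 0 0.57; 0 0 0.2 0 0.57;0 0 0 0 0.57")

```text
clock: 8.3
tcp_pos: [0.6222, -0.0332, 0.1351]
orientation: [3.142, -0.016, -0.001]
contact_force: [0.2, -0.0, 0.3]
grip_width: 0.0488
```

carry_out(series="0 0 0.3 0 0.57; 0 0 0 0 0.57")

```text
clock: 8.55
tcp_pos: [0.6223, -0.0331, 0.1323]
orientation: [3.142, -0.016, -0.001]
contact_force: [0.6, 0.0, -0.7]
grip_width: 0.0487
```

carry_out(series="0 0 0 0 0.3; 0 0 0 0 0.3; 0 0 0 0 0.3; 0 0 0 0 0.3", grip_force=60)

```text
clock: 9.05
tcp_pos: [0.6224, -0.0329, 0.1332]
orientation: [3.142, -0.016, 0.0]
contact_force: [-2.7, 0.0, 4.8]
grip_width: 0.0399
```

```bash
python3 - <<'E'
from h import *
s=eyes.grab_frame("scene")
crop(s,(235,190),45,8,"pics/s2.png")
E
```

```text
(no output)
```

View pics/s2.png

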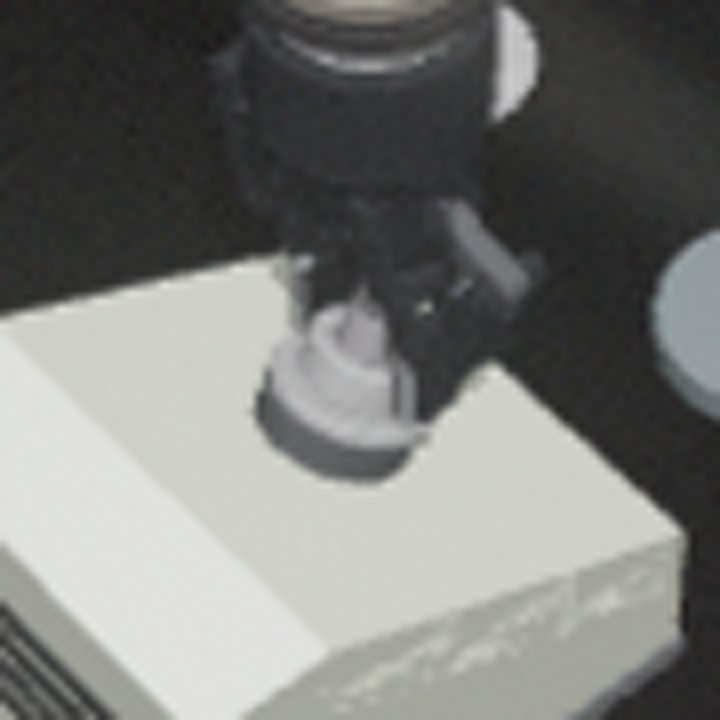

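carry_out(series="-0.44 0 -0.9 0 0.3; -0.44 0 -0.9 0 0.3; -0.44 0 -0.9 0 0.3; 0 0 0 0 0.3")

```text
clock: 9.6
tcp_pos: [0.6094, -0.0331, 0.1607]
orientation: [3.141, -0.016, 0.003]
contact_force: [-0.1, -0.2, -0.8]
grip_width: 0.0398
```

```bash
python3 - <<'E'
from h import *
s=eyes.grab_frame("scene")
crop(s,(235,190),45,8,"pics/s3.png")
E
```

```text
(no output)
```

View pics/s3.png

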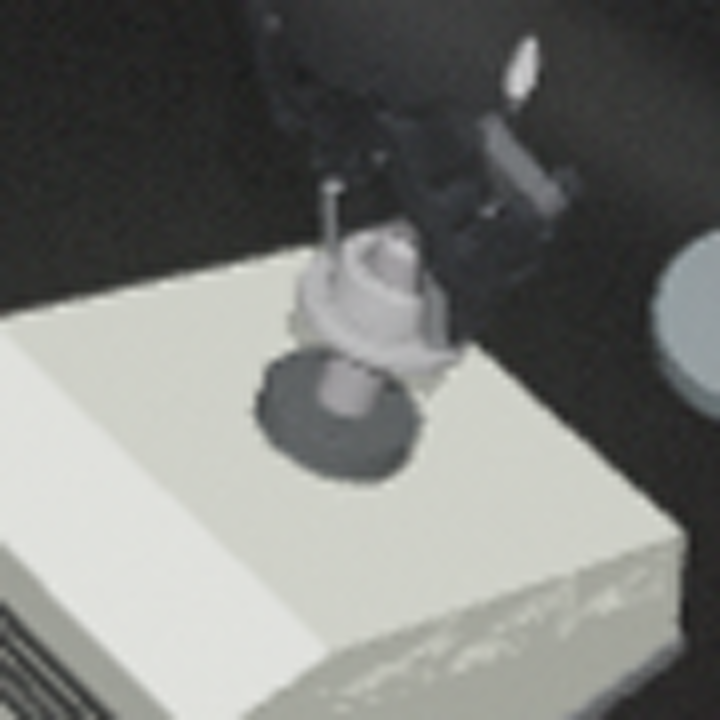

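carry_out(series="-0.88 0 -1.8 0 0.3; -0.88 0 -1.8 0 0.3; -0.88 0 -1.8 0 0.3; 0 -2 -2.5 0 0.3; 0.4 -5 0 0 0.3; 0.5 -5 0 0 0.3; 0.5 -5 0 0 0.3; 0.5 -5 0 0 0.3")

```text
clock: 10.65
tcp_pos: [0.6037, 0.1883, 0.2396]
orientation: [3.141, -0.016, 0.001]
contact_force: [1.0, 0.0, -0.3]
grip_width: 0.0398
```

carry_out(series="0.5 -5 0 0 0.3; 0.5 -5 2 0 0.3; 0 0 4 0 0.3; 0 0 4 0 0.3; 0 0 4 0 0.3; 0 0 0 0 0.3;0 0 0 0 0.3")

```text
clock: 11.52
tcp_pos: [0.6159, 0.2874, 0.1006]
orientation: [-3.14, 0.016, -0.003]
contact_force: [0.5, -0.2, -0.3]
grip_width: 0.04
```

carry_out(series="0 0 3 0 0.3; 0 0 2.8 0 0.3; 0 0 0.6 0 0.3; 0 0 0.5 0 0.3; 0 0 0 0 0.3", grip_force=20)

```text
clock: 12.15
tcp_pos: [0.6159, 0.2874, 0.0309]
orientation: [-3.141, 0.016, -0.003]
contact_force: [-0.9, 0.0, -0.5]
grip_width: 0.0403
```

carry_out(series="0 0 0.5 0 0.3; 0 0 0 0 0.3")

```text
clock: 12.4
tcp_pos: [0.6178, 0.2877, 0.0275]
orientation: [-3.14, 0.017, -0.008]
contact_force: [0.2, -2.3, 11.6]
grip_width: 0.0399
```

carry_out(series="0 0 0.5 0 0.3; 0 0 0 0 0.3")

```text
clock: 12.65
tcp_pos: [0.6199, 0.2878, 0.024]
orientation: [-3.139, 0.018, -0.014]
contact_force: [2.8, -2.1, 15.4]
grip_width: 0.0402
```

carry_out(series="0 0 0 0 0.65; 0 0 0 0 0.65; 0 0 0 0 0.65; 0 0 -4 0 0.65; 0 0 -5 0 0.65; -5 0 -2 0 0.65; -5 0 0 0 0.8; 0 0 0 0 0.8")

```text
clock: 13.65
tcp_pos: [0.5107, 0.2885, 0.1294]
orientation: [3.14, -0.009, -0.004]
contact_force: [1.2, 0.1, -0.3]
grip_width: 0.0683
```

```bash
python3 - <<'E'
from h import *
np.set_printoptions(precision=4,suppress=True)
s=eyes.grab_frame("scene");t=eyes.grab_frame("top")
crop(t,(160,190),60,7,"pics/t4.png");crop(s,(330,280),60,7,"pics/s4.png")
a=cv2.resize(cv2.imread("pics/t4.png"),(400,400));b=cv2.resize(cv2.imread("pics/s4.png"),(400,400));cv2.imwrite("pics/c4.png",np.hstack([a,b]))
for f in (s,t):
    for q in ("small_center",): print([(np.array(d["uv"]),d["confidence"],plane(f,d["uv"],.015)) for d in spotter.mark_of(f,q)])
E
```

```text
[(array([320.8, 298.4]), 0.66, array([0.6315, 0.2925, 0.015 ])), (array([324.3, 299.3]), 0.58, array([0.6268, 0.2998, 0.015 ]))]
[(array([160. , 172.5]), 0.74, array([0.6279, 0.279 , 0.015 ]))]
```

View pics/c4.png

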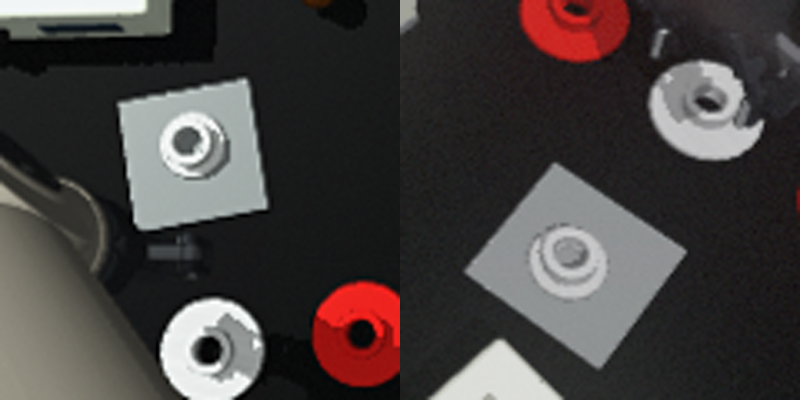

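```bash
python3 - <<'E'
from h import *
np.set_printoptions(precision=4,suppress=True)
s=eyes.grab_frame("scene");t=eyes.grab_frame("top")
print(plane(t,(162.4,234.2),.022),plane(s,(362.4,249.4),.022), *tri(s,np.array((362.4,249.4)),t,np.array((162.4,234.2))))
crop(t,(165,232),25,16,"pics/t4.png");crop(s,(360,250),25,16,"pics/s4.png")
a=cv2.resize(cv2.imread("pics/t4.png"),(400,400));b=cv2.resize(cv2.imread("pics/s4.png"),(400,400));cv2.imwrite("pics/c5.png",np.hstack([a,b]))
E
```

```text
[0.4477 0.267  0.022 ] [0.4508 0.2706 0.022 ] [0.4475 0.2689 0.0164] [-0.1  0.  -0.1  0.1]
```

View pics/c5.png

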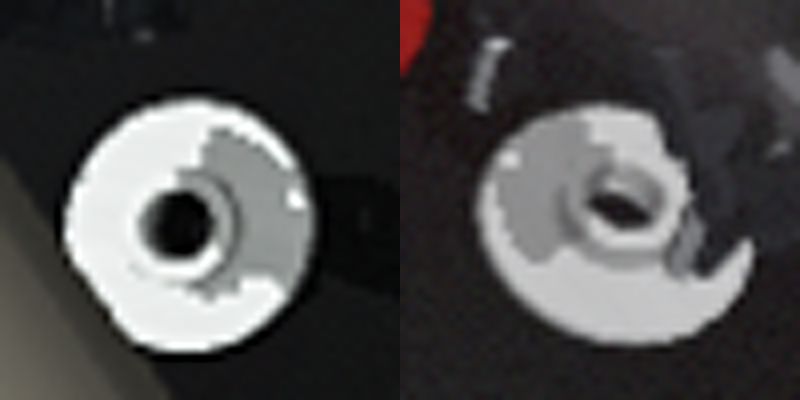

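carry_out(series="-3.1 1 1 0 0.65; -3.1 1 1 0 0.65; 0 0 4 0 0.65; 0 0 2 0 0.6; 0 0 0 0 0.6; 0 0 0 0 0.6")

```text
clock: 14.7
tcp_pos: [0.4538, 0.269, 0.0501]
orientation: [-3.141, 0.017, -0.001]
contact_force: [0.0, 0.6, -0.3]
grip_width: 0.0513
```

carry_out(series="-0.6 0 1 0 0.6; 0 0 1 0 0.6; 0 0 0.4 0 0.6; 0 0 0 0 0.6")

```text
clock: 15.2
tcp_pos: [0.4468, 0.2685, 0.0251]
orientation: [3.141, -0.016, -0.001]
contact_force: [-0.1, -0.3, 0.7]
grip_width: 0.0516
```

carry_out(series="0 0 0.3 0 0.57; 0 0 0.3 0 0.57; 0 0 0 0 0.57")

```text
clock: 15.58
tcp_pos: [0.4468, 0.2685, 0.0193]
orientation: [3.141, -0.016, -0.0]
contact_force: [-0.7, -0.4, -0.2]
grip_width: 0.0485
```

carry_out(series="0 0 0.2 0 0.57; 0 0 0.1 0 0.57; 0 0 0 0 0.57")

```text
clock: 15.95
tcp_pos: [0.4469, 0.2686, 0.0164]
orientation: [3.141, -0.016, -0.0]
contact_force: [-0.2, 0.2, -0.7]
grip_width: 0.0484
```

carry_out(series="0 0 0 0 0.3; 0 0 0 0 0.3; 0 0 0 0 0.3; 0 0 0 0 0.3", grip_force=30)

```text
clock: 16.45
tcp_pos: [0.4469, 0.2686, 0.0168]
orientation: [3.141, -0.016, 0.0]
contact_force: [-1.8, -0.4, 5.7]
grip_width: 0.0405
```

carry_out(series="0 0 -5 0 0.3; 0 0 -5 0 0.3; 0 0 -5 0 0.3; 0 0 -3 0 0.3; 4.6 5.6 0 0 0.3; 4.6 5.6 0 0 0.3; 4.6 5.6 0 0 0.3; 4.6 5.6 0 0 0.3")

```text
clock: 17.45
tcp_pos: [0.6045, 0.0721, 0.1962]
orientation: [3.142, -0.016, -0.0]
contact_force: [-0.3, -0.1, -1.1]
grip_width: 0.0407
```

carry_out(series="0 0 0 0 0.3; 0 0 0 0 0.3")

```text
clock: 17.7
tcp_pos: [0.603, 0.0742, 0.1959]
orientation: [-3.141, 0.016, 0.002]
contact_force: [-0.3, 0.7, -1.7]
grip_width: 0.0408
```

carry_out(series="2.5 2.9 1 0 0.3; 0 0 2 0 0.3; 0 0 1.6 0 0.3; 0 0 0 0 0.3")

```text
clock: 18.2
tcp_pos: [0.6263, 0.0463, 0.1488]
orientation: [-3.141, 0.012, 0.006]
contact_force: [0.2, -0.3, -1.2]
grip_width: 0.0409
```

carry_out(series="0 0 0.5 0 0.3; 0 0 0.5 0 0.3; 0 0 0 0 0.3", grip_force=20)

```text
clock: 18.58
tcp_pos: [0.6282, 0.0448, 0.1405]
orientation: [-3.141, 0.016, -0.0]
contact_force: [0.1, -0.4, -0.5]
grip_width: 0.0407
```

carry_out(series="0 0 0.5 0 0.3; 0 0 0 0 0.3")

```text
clock: 18.82
tcp_pos: [0.6277, 0.0444, 0.1353]
orientation: [3.141, -0.016, -0.002]
contact_force: [-3.8, -0.8, 2.1]
grip_width: 0.041
```

carry_out(series="0 0 0.4 0 0.3; 0 0 0.4 0 0.3; 0 0 0 0 0.3")

```text
clock: 19.2
tcp_pos: [0.6281, 0.0442, 0.1271]
orientation: [3.141, -0.017, -0.001]
contact_force: [-2.4, -1.6, 1.8]
grip_width: 0.0406
```

carry_out(series="0 0 0.3 0 0.3; 0 0 0.2 0 0.3; 0 0 0 0 0.3")

```text
clock: 19.58
tcp_pos: [0.6286, 0.0444, 0.1226]
orientation: [3.141, -0.016, 0.001]
contact_force: [-4.5, -2.8, 2.8]
grip_width: 0.0406
```

```bash
python3 - <<'E'
from h import *
s=eyes.grab_frame("scene")
crop(s,(250,200),45,8,"pics/s5.png")
E
```

```text
(no output)
```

View pics/s5.png

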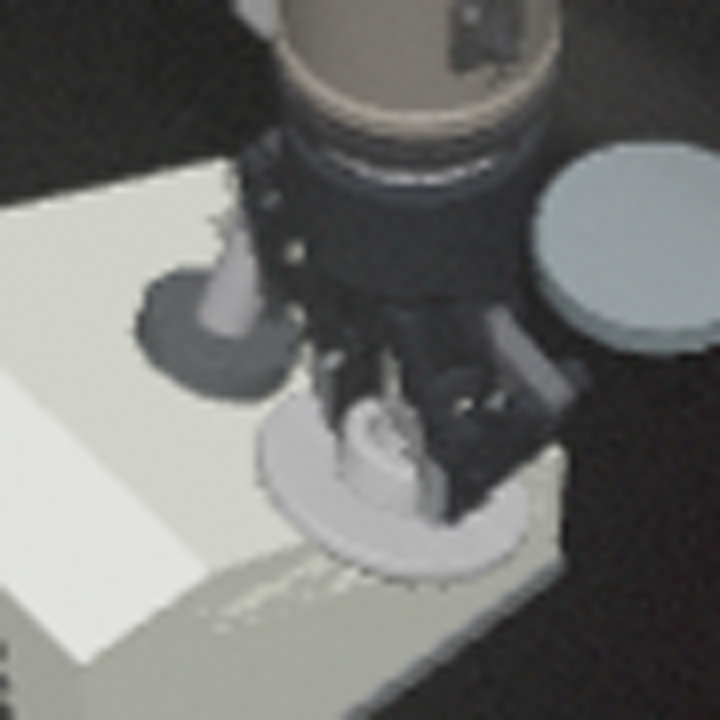

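carry_out(series="0 0 0.2 0 0.3; 0 0 0.2 0 0.3; 0 0 0 0 0.3")

```text
clock: 20.0
tcp_pos: [0.6289, 0.0446, 0.1204]
orientation: [3.141, -0.017, 0.002]
contact_force: [-8.2, -2.5, 15.4]
grip_width: 0.0407
```

carry_out(series="0 0 0.2 0 0.3; 0 0 0 0 0.3")

```text
clock: 20.25
tcp_pos: [0.629, 0.0447, 0.1202]
orientation: [3.141, -0.017, 0.003]
contact_force: [-13.5, -3.8, 29.1]
grip_width: 0.041
```

carry_out(series="0 0 -3.5 0 0.3; 0 0 -4 0 0.3; 0 0 -4 0 0.3; -2.2 3.8 0 0 0.3; -2.2 3.9 0 0 0.3; 0 0 0 0 0.3; 0 0 0 0 0.3", grip_force=30)

```text
clock: 21.12
tcp_pos: [0.5842, -0.0311, 0.2316]
orientation: [-3.14, 0.015, -0.002]
contact_force: [0.6, 0.3, -1.3]
grip_width: 0.0407
```

```bash
python3 - <<'E'
from h import *
s=eyes.grab_frame("scene");t=eyes.grab_frame("top")
crop(s,(240,175),45,8,"pics/s6.png")
crop(t,(266,165),45,8,"pics/t6.png")
a=cv2.resize(cv2.imread("pics/t6.png"),(400,400));b=cv2.resize(cv2.imread("pics/s6.png"),(400,400));cv2.imwrite("pics/c6.png",np.hstack([a,b]))
E
```

```text
(no output)
```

View pics/c6.png

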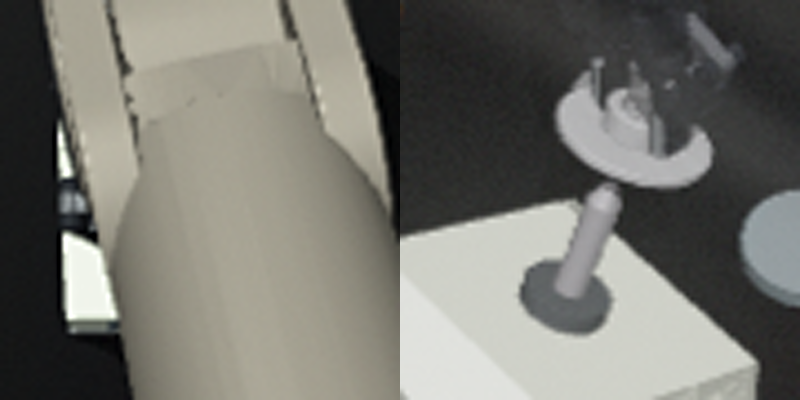

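```bash
cat > ov.py <<'E'
from h import *
import sys
def axisd(): a=np.radians(26); return np.array([-np.sin(a),0,np.cos(a)])
def circ(c,rad,n=60):
    z=axisd();u=np.array([z[2],0,-z[0]]);v=np.array([0,1,0]);th=np.linspace(0,2*np.pi,n)
    return [c+rad*(np.cos(q)*u+np.sin(q)*v) for q in th]
def overlay(f,rings,name,c,h=45,k=8):
    x,y=int(c[0]-h),int(c[1]-h); im=cv2.resize(f["color"][y:y+2*h,x:x+2*h],None,fx=k,fy=k,interpolation=cv2.INTER_CUBIC)
    for pts,col in rings:
        p=np.array([(proj(f,X)-[x,y]+.5)*k for X in pts]).astype(np.int32); cv2.polylines(im,[p],False,col,1)
    cv2.imwrite(name,im)
E
python3 - <<'E'
from ov import *
s=eyes.grab_frame("scene"); o=r.get_obs(); tcp=o["tcp_pos"]; print(tcp)
z=axisd(); seat=np.array([.6295,-.0325,.120])
piv=tcp+[.001,0,-.002]; und=piv-.0145*z
R=[(circ(seat,.027),(0,255,0)),(circ(seat+.062*z,.01),(0,255,0)),(circ(seat+.074*z,.004),(0,255,0)),([seat,seat+.13*z],(0,255,255)),
(circ(und,.045),(0,0,255)),(circ(und+.007*z,.045),(0,0,255)),(circ(und+.022*z,.021),(255,0,0)),(circ(und+.022*z,.013),(255,0,0))]
overlay(s,R,"pics/s7.png",(240,175))
E
```

```text
[ 0.58416929 -0.03029705  0.23143568]
```

View pics/s7.png

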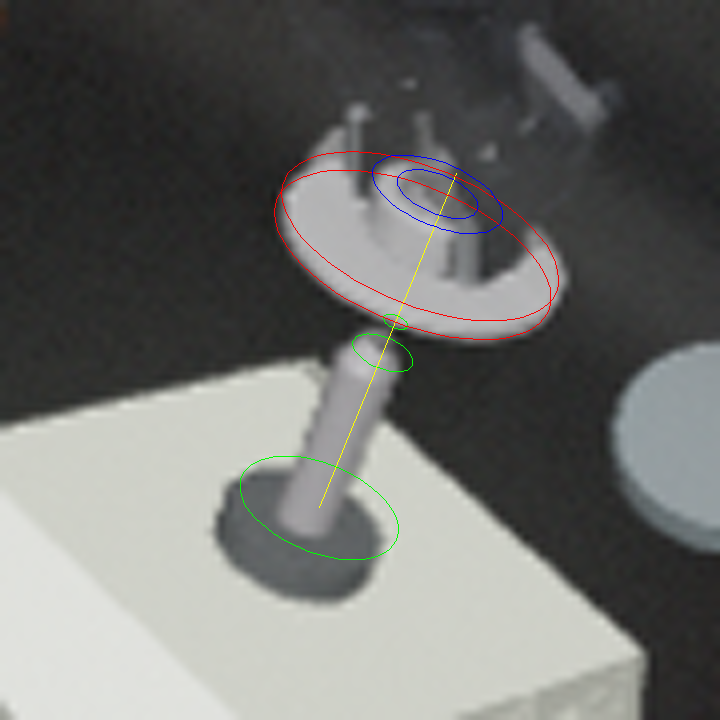

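```bash
cat > ov2.py <<'E'
from ov import *
from scipy.optimize import least_squares
np.set_printoptions(precision=4,suppress=True)
s=eyes.grab_frame("scene");t=eyes.grab_frame("top"); z=axisd()
O=np.array([195,130]); bs=np.array([308,521])/8+O-.5; ts=np.array([371,338])/8+O-.5
tt=np.array([405,474])/8+[216,110]-.5
for zs in (.116,.119,.122):
    f=lambda p:np.r_[proj(s,np.r_[p,zs])-bs,proj(s,np.r_[p,zs]+.073*z)-ts]
    q=least_squares(f,[.63,-.03]);S=np.r_[q.x,zs];print(S,q.fun,"toperr",proj(t,S+.073*z)-tt)
f=lambda p:np.r_[proj(s,p)-bs,proj(s,p+.073*z)-ts,proj(t,p+.073*z)-tt]
q=least_squares(f,[.63,-.03,.12]);print(q.x,q.fun)
t0=dict(t);t0["color"]=cv2.imread("pics/top0.png");s0=dict(s);s0["color"]=cv2.imread("pics/scene0.png")
S=q.x
R=[(circ(S,.027),(0,255,0)),(circ(S+.074*z,.004),(0,255,0)),(circ(S+.062*z,.01),(0,255,0)),(circ(S+.007*z,.029),(0,0,255)),(circ(S+.022*z,.021),(255,0,0))]
overlay(t0,R,"pics/a.png",(266,160),25,16);overlay(s0,R,"pics/b.png",(235,190),25,16)
cv2.imwrite("pics/c8.png",np.hstack([cv2.resize(cv2.imread(p),(400,400)) for p in("pics/a.png","pics/b.png")]))
E
python3 ov2.py
```

```text
[ 0.6352 -0.0345  0.116 ] [-0.7054 -0.0528  0.6846  0.0424] toperr [ 1.165  -0.7274]
[ 0.6368 -0.0326  0.119 ] [-0.7202 -0.0172  0.699   0.0064] toperr [ 0.383  -1.5746]
[ 0.6384 -0.0307  0.122 ] [-0.7351  0.0185  0.7134 -0.0299] toperr [-0.4035 -2.4268]
[ 0.6348 -0.0332  0.1164] [-0.2693  0.0469  1.1399  0.1312  0.6548 -0.5838]
```

View pics/c8.png

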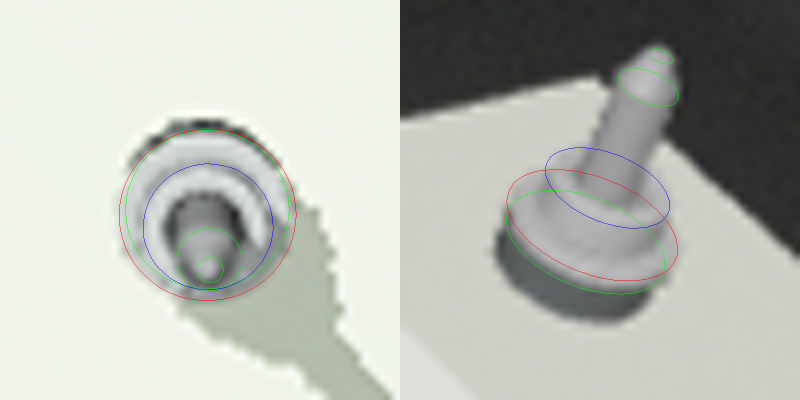

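carry_out(series="-0.2 0.2 0 0 0.3; 0.6 0 1.3 0 0.3; 0.6 0 1.3 0 0.3; 0 0 0 0 0.3; 0 0 0 0 0.3")

```text
clock: 22.0
tcp_pos: [0.5935, -0.0339, 0.2052]
orientation: [-3.141, 0.016, 0.001]
contact_force: [0.7, 0.4, -1.5]
grip_width: 0.0408
```

```bash
cat > ov3.py <<'E'
from ov import *
rad=float(sys.argv[1]);name=sys.argv[2]
s=eyes.grab_frame("scene"); o=r.get_obs(); tcp=o["tcp_pos"]; print(tcp,o["contact_force"])
z=axisd(); seat=np.array([.637,-.033,.118])
piv=tcp+[.001,0,-.002]; und=piv-.0145*z
R=[(circ(seat,.027),(0,255,0)),(circ(seat+.062*z,.01),(0,255,0)),(circ(seat+.074*z,.004),(0,255,0)),([seat,seat+.13*z],(0,255,255)),
(circ(und,rad),(0,0,255)),(circ(und+.007*z,rad),(0,0,255)),(circ(und+.022*z,.021),(255,0,0)),(circ(und+.022*z,.013),(255,0,0))]
overlay(s,R,name,(240,180),35,10)
E
python3 ov3.py .045 pics/s9.png
```

```text
[ 0.59363242 -0.03393298  0.20560764] [ 0.07348836  0.27032032 -1.75473009]
```

View pics/s9.png

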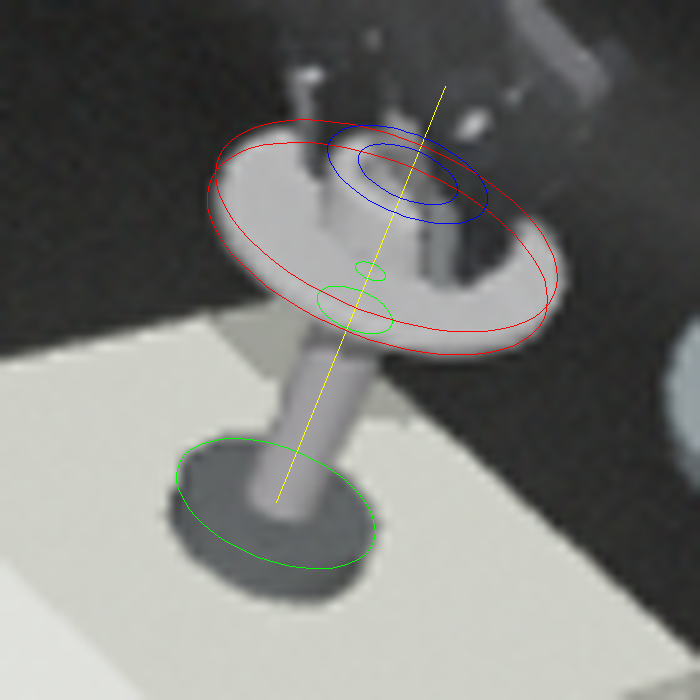

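carry_out(series="0.5 -0.1 1 0 0.3; 0.5 0 1 0 0.3; 0.5 0 1 0 0.3; 0 0 0 0 0.3")

```text
clock: 22.55
tcp_pos: [0.6086, -0.0332, 0.1743]
orientation: [-3.141, 0.016, 0.002]
contact_force: [-0.1, 0.1, -1.2]
grip_width: 0.0406
```

carry_out(series="0.5 0 1 0 0.3; 0.5 0 1 0 0.3; 0 0 0 0 0.3")

```text
clock: 22.92
tcp_pos: [0.6184, -0.0333, 0.1544]
orientation: [-3.141, 0.016, 0.002]
contact_force: [0.3, 0.9, -1.6]
grip_width: 0.0411
```

carry_out(series="0.5 0 1 0 0.3; 0.3 0 0.6 0 0.3; 0 0 0 0 0.3")

```text
clock: 23.3
tcp_pos: [0.6263, -0.0334, 0.1387]
orientation: [-3.141, 0.016, 0.002]
contact_force: [-0.2, 0.2, -1.6]
grip_width: 0.0407
```

carry_out(series="0.15 0 0.3 0 0.3; 0 0 0 0 0.3")

```text
clock: 23.55
tcp_pos: [0.6281, -0.0334, 0.1368]
orientation: [3.141, -0.016, 0.0]
contact_force: [-0.7, -0.0, 1.3]
grip_width: 0.0406
```

carry_out(series="0.1 0 0.2 0 0.3; 0 0 0 0 0.3")

```text
clock: 23.8
tcp_pos: [0.6281, -0.0334, 0.1357]
orientation: [3.141, -0.016, -0.003]
contact_force: [-9.0, -0.5, 11.4]
grip_width: 0.0407
```

carry_out(series="0 0 0 0 0.6; 0 0 0 0 0.6; 0 0 0 0 0.6; 0 0 -3 0 0.6; 0 0 -5 0 0.6; 0 0 -5 0 0.6; 0 4 0 0 0.6; 0 0 0 0 0.6")

```text
clock: 24.8
tcp_pos: [0.6286, -0.0779, 0.2646]
orientation: [3.139, -0.025, 0.001]
contact_force: [-0.1, 0.1, -0.7]
grip_width: 0.0514
```

```bash
python3 - <<'E'
from ov import *
s=eyes.grab_frame("scene");t=eyes.grab_frame("top");z=axisd();seat=np.array([.637,-.033,.119])
R=[(circ(seat,.045),(0,255,0)),(circ(seat+.022*z,.021),(255,0,0)),(circ(seat+.022*z,.013),(255,0,0))]
overlay(s,R,"pics/s10.png",(235,195),30,12)
np.set_printoptions(precision=4,suppress=True)
# middle
crop(t,(328,235),25,16,"pics/a.png");crop(s,(246,150),25,16,"pics/b.png")
cv2.imwrite("pics/c10.png",np.hstack([cv2.resize(cv2.imread(p),(400,400)) for p in("pics/a.png","pics/b.png")]))
E
```

```text
(no output)
```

View pics/s10.png

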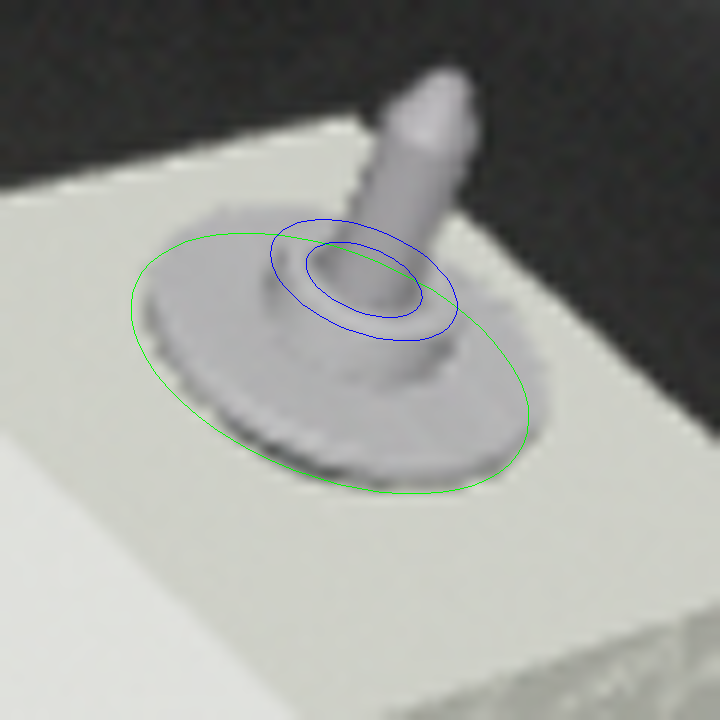

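View pics/c10.png

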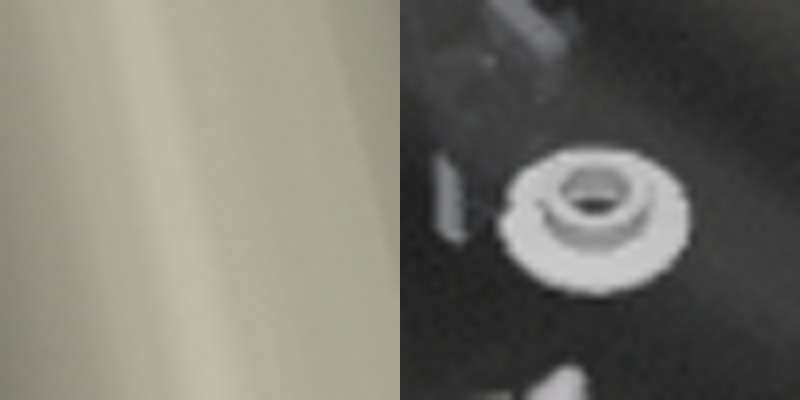

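```bash
python3 - <<'E'
from h import *
s=eyes.grab_frame("scene");print(plane(s,(245.0,148.4),.022))
E
```

```text
[ 0.44272217 -0.20376238  0.022     ]
```

carry_out(series="-4.7 3.1 0 0 0.65; -4.7 3.1 0 0 0.65; -4.7 3.1 2 0 0.65; -4.6 3.1 2 0 0.65; 0 0 5 0 0.65; 0 0 5 0 0.65; 0 0 5 0 0.6; 0 0 0 0 0.6")

```text
clock: 25.95
tcp_pos: [0.4378, -0.1932, 0.0715]
orientation: [-3.138, 0.013, 0.012]
contact_force: [0.4, 0.5, 0.7]
grip_width: 0.0512
```

carry_out(series="0.2 1.15 1.5 0 0.6; 0 0 1.8 0 0.6; 0 0 0 0 0.6; 0 0 0 0 0.6")

```text
clock: 26.45
tcp_pos: [0.4433, -0.2076, 0.0427]
orientation: [3.141, -0.016, 0.003]
contact_force: [-0.1, -0.0, 0.5]
grip_width: 0.0509
```

```bash
python3 - <<'E'
from ov import *
s=eyes.grab_frame("scene"); o=r.get_obs();tcp=o["tcp_pos"];print(tcp)
def fl(c,rad): 
    th=np.linspace(0,6.283,60); return [c+rad*np.array([np.cos(q),np.sin(q),0]) for q in th]
c=np.array([.440,-.2045,0])
R=[(fl(c+[0,0,.007],.037),(0,0,255)),(fl(c+[0,0,.022],.021),(255,0,0)),(fl(c+[0,0,.022],.013),(255,0,0)),([tcp+[0,0,.02],tcp-[0,0,.01]],(0,255,255))]
overlay(s,R,"pics/s11.png",(246,150),30,12)
t=eyes.grab_frame("top");overlay(t,R,"pics/t11.png",(330,235),25,14)
E
```

```text
[ 0.44324177 -0.20748557  0.04273402]
```

View pics/s11.png

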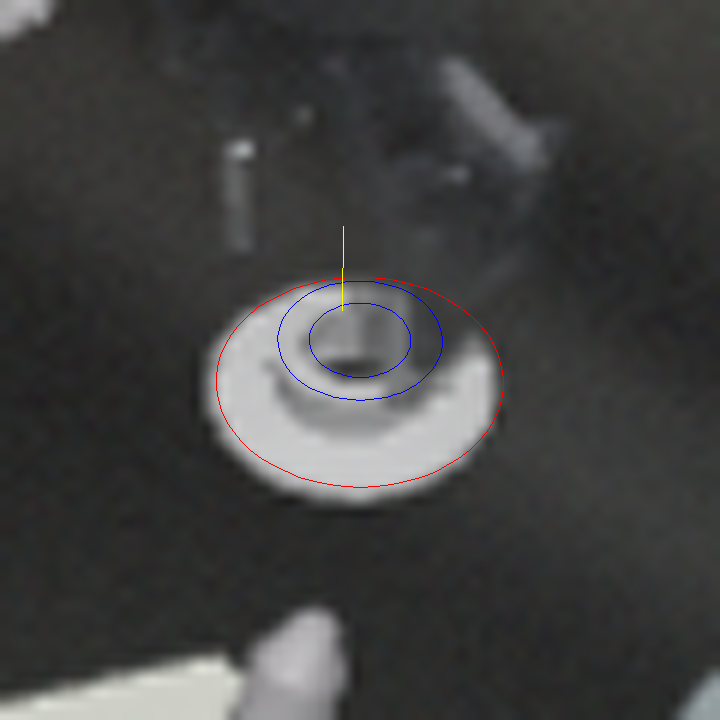

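View pics/t11.png

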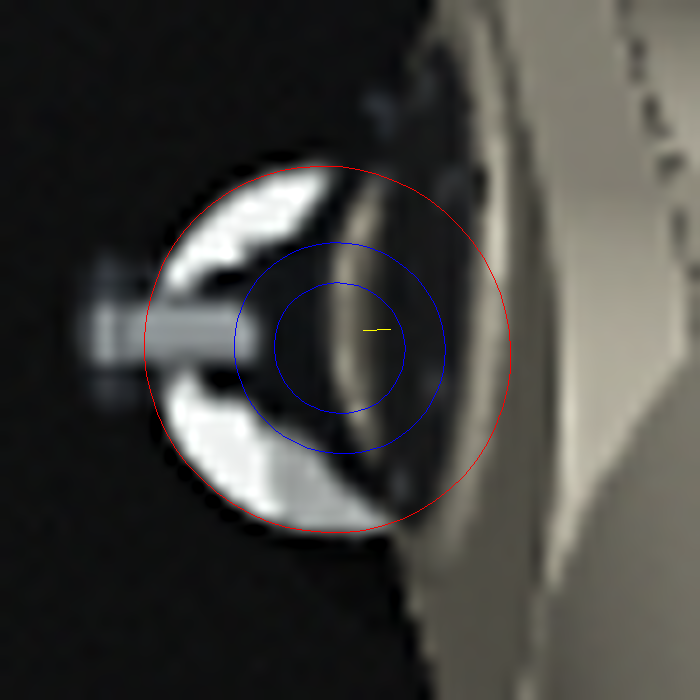

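carry_out(series="-0.2 -0.1 1 0 0.6; 0 0 0.9 0 0.57; 0 0 0.4 0 0.57; 0 0 0 0 0.57; 0 0 0.3 0 0.57; 0 0 0 0 0.57")

```text
clock: 27.3
tcp_pos: [0.4402, -0.206, 0.0154]
orientation: [-3.142, 0.016, 0.0]
contact_force: [0.5, -0.5, -0.6]
grip_width: 0.0487
```

carry_out(series="0 0 0 0 0.3; 0 0 0 0 0.3; 0 0 0 0 0.3; 0 0 0 0 0.3", grip_force=30)

```text
clock: 27.8
tcp_pos: [0.4403, -0.2061, 0.0159]
orientation: [3.141, -0.016, 0.0]
contact_force: [-1.0, 1.7, 6.2]
grip_width: 0.0406
```

carry_out(series="0 0 -4 0 0.3; 0 0 -5 0 0.3; 0 0 -5 0 0.3; 4.6 -3.5 0 0 0.3; 4.6 -3.5 0 0 0.3; 4.6 -3.5 1 0 0.3; 0 0 1 0 0.3; 0 0 0 0 0.3")

```text
clock: 28.8
tcp_pos: [0.5778, -0.1027, 0.134]
orientation: [3.141, -0.016, -0.005]
contact_force: [-0.1, -0.6, -1.3]
grip_width: 0.0407
```

carry_out(series="0.4 -0.2 0.8 0 0.3; 0 0 0.8 0 0.3; 0 0 0.4 0 0.3; 0 0 0 0 0.3", grip_force=20)

```text
clock: 29.3
tcp_pos: [0.5829, -0.1007, 0.1152]
orientation: [3.142, -0.017, -0.001]
contact_force: [-0.1, -0.1, -1.4]
grip_width: 0.0412
```

carry_out(series="0 0 0.4 0 0.3; 0 0 0.3 0 0.3; 0 0 0 0 0.3")

```text
clock: 29.68
tcp_pos: [0.5822, -0.1012, 0.1083]
orientation: [3.141, -0.017, -0.004]
contact_force: [-5.5, -1.7, 3.9]
grip_width: 0.041
```

carry_out(series="0 0 0.3 0 0.3; 0 0 0.2 0 0.3; 0 0 0 0 0.3")

```text
clock: 30.05
tcp_pos: [0.5819, -0.1015, 0.1034]
orientation: [3.14, -0.018, -0.004]
contact_force: [-5.9, -2.8, 5.8]
grip_width: 0.0408
```

carry_out(series="0 0 0.3 0 0.3; 0 0 0.3 0 0.3; 0 0 0 0 0.3")

```text
clock: 30.42
tcp_pos: [0.5825, -0.1015, 0.098]
orientation: [3.14, -0.018, -0.002]
contact_force: [-6.2, -1.7, 8.4]
grip_width: 0.0409
```

carry_out(series="0 0 0.2 0 0.3; 0 0 0.2 0 0.3; 0 0 0 0 0.3")

```text
clock: 30.8
tcp_pos: [0.5826, -0.1015, 0.0975]
orientation: [3.139, -0.019, -0.002]
contact_force: [-18.5, -1.4, 37.2]
grip_width: 0.0413
```

carry_out(series="0 0 -3 0 0.3; 0 0 -5 0 0.3; 0 0 -5 0 0.3; 0 -3.4 0 0 0.3; 0.2 -3.4 0 0 0.3; 0 0 0 0 0.3; 0 0 0 0 0.3", grip_force=30)

```text
clock: 31.68
tcp_pos: [0.5861, -0.033, 0.2234]
orientation: [3.141, -0.016, 0.0]
contact_force: [0.4, 0.7, -0.9]
grip_width: 0.0404
```

```bash
python3 ov3.py .037 pics/s12.png
```

```text
[ 0.58606968 -0.03365786  0.22331519] [ 0.28771972  0.09918856 -0.82722847]
```

View pics/s12.png

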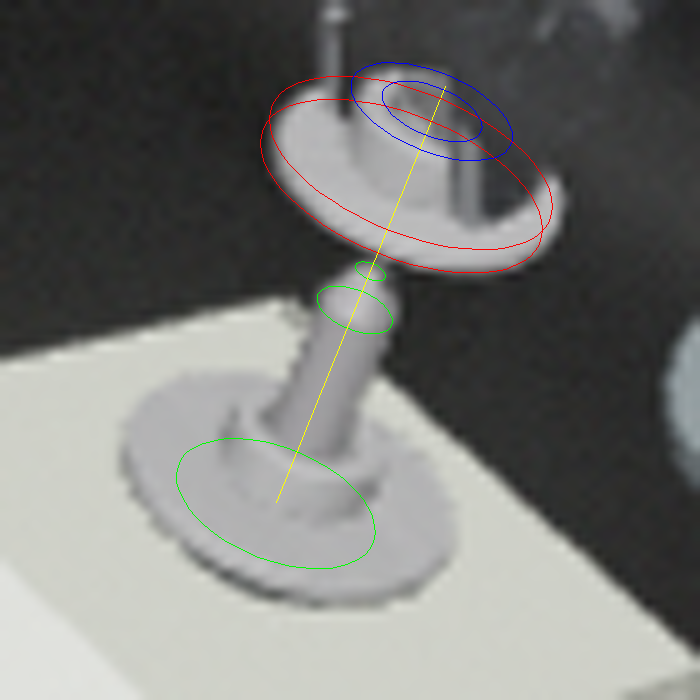

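carry_out(series="0.4 0 1 0 0.3; 0.5 0 1 0 0.3; 0.5 0 1 0 0.3; 0.5 0 1 0 0.3; 0 0 0 0 0.3")

```text
clock: 32.35
tcp_pos: [0.6054, -0.0326, 0.1825]
orientation: [-3.141, 0.016, 0.001]
contact_force: [0.9, -0.2, -0.6]
grip_width: 0.0404
```

carry_out(series="0.5 0 1 0 0.3; 0.5 0 1 0 0.3; 0.2 0 0.4 0 0.3; 0 0 0 0 0.3")

```text
clock: 32.85
tcp_pos: [0.617, -0.0327, 0.159]
orientation: [-3.141, 0.016, 0.001]
contact_force: [0.7, 0.1, -1.8]
grip_width: 0.0405
```

carry_out(series="0.15 0 0.3 0 0.3; 0.1 0 0.2 0 0.3; 0 0 0 0 0.3")

```text
clock: 33.22
tcp_pos: [0.6186, -0.0328, 0.1557]
orientation: [3.141, -0.016, -0.003]
contact_force: [-7.6, -0.4, 9.6]
grip_width: 0.0403
```

Home contact where predicted. Release, lift, check.

carry_out(series="0 0 0 0 0.6; 0 0 0 0 0.6; 0 0 0 0 0.6; 0 0 -3 0 0.6; 0 0 -5 0 0.6; 0 0 -3 0 0.6; 0 -5 0 0 0.6; 0 -5 0 0 0.6")

```text
clock: 34.22
tcp_pos: [0.6209, 0.0677, 0.265]
orientation: [3.141, -0.019, 0.002]
contact_force: [-0.1, 0.5, -0.9]
grip_width: 0.0514
```

carry_out(series="0 -5 0 0 0.6; 0 -5 0 0 0.6; 0 -5 0 0 0.6; 0 0 0 0 0.6")

```text
clock: 34.72
tcp_pos: [0.6203, 0.2235, 0.2642]
orientation: [-3.138, 0.003, 0.002]
contact_force: [-0.3, 0.1, 0.0]
grip_width: 0.0513
```

```bash
python3 - <<'E'
from ov import *
s=eyes.grab_frame("scene");t=eyes.grab_frame("top");print(r.get_obs()["tcp_pos"])
z=axisd();seat=np.array([.6375,-.033,.1175])
R=[(circ(seat,.045),(0,255,0)),(circ(seat+.022*z,.037),(0,0,255)),(circ(seat+.044*z,.021),(255,0,0))]
overlay(s,R,"pics/a.png",(235,195),30,12)
def fl(c,rad): 
    th=np.linspace(0,6.283,60); return [c+rad*np.array([np.cos(q),np.sin(q),0]) for q in th]
c=np.array([.628,.289,.004])
R=[(fl(c+[0,0,.007],.029),(0,0,255)),(fl(c+[0,0,.022],.021),(255,0,0)),(fl(c+[0,0,.022],.013),(255,0,0))]
overlay(s,R,"pics/b.png",(323,297),25,14)
overlay(t,R,"pics/c.png",(158,175),25,14)
cv2.imwrite("pics/c13.png",np.hstack([cv2.resize(cv2.imread(p),(400,400)) for p in("pics/b.png","pics/c.png")]))
for f in (s,t):print([(d["uv"],d["confidence"]) for d in spotter.mark_of(f,"small_center")])
E
```

```text
[0.62192924 0.21744121 0.26401233]
[([320.6, 297.1], 0.87)]
[([160.3, 174.6], 0.52)]
```

View pics/a.png

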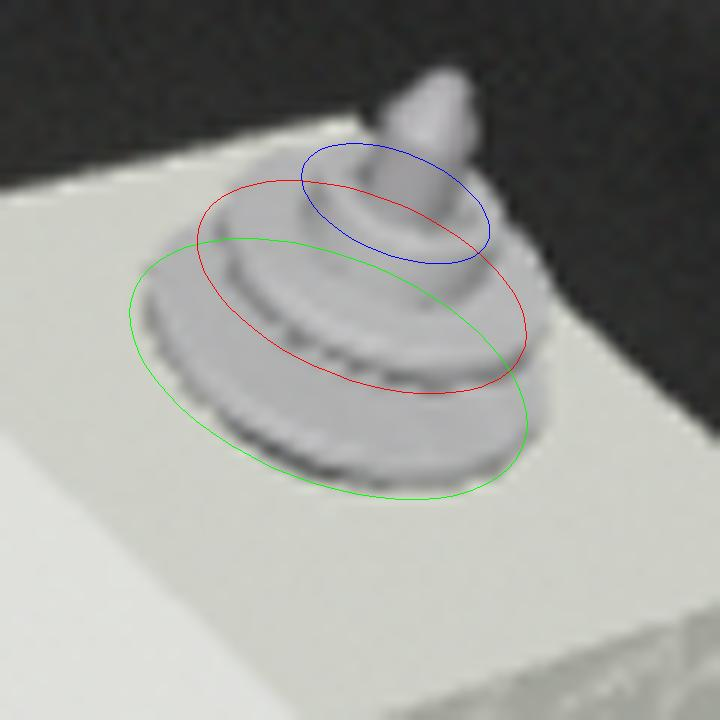

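View pics/c13.png

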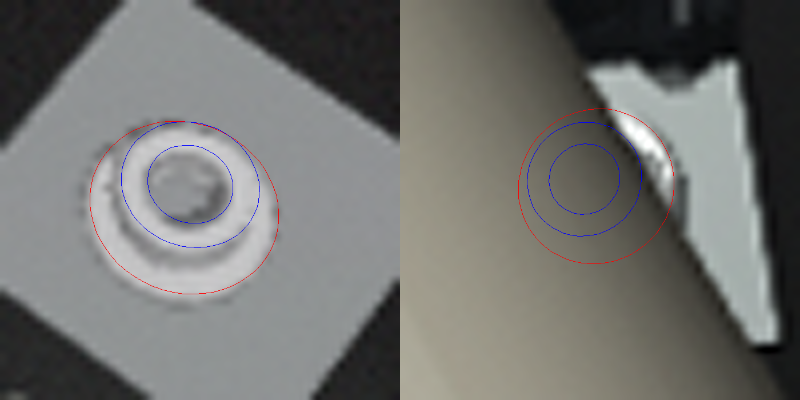

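```bash
python3 - <<'E'
from h import *
t=eyes.grab_frame("top");s=eyes.grab_frame("scene")
print(plane(t,(155.8,172.5),.026),plane(t,(158.,174),.011), plane(s,(321.4,295.3),.026),proj(t,[.628,.289,.026]))
E
```

```text
[0.62615786 0.28824568 0.026     ] [0.62423666 0.28602815 0.011     ] [0.6293635  0.29064152 0.026     ] [155.5552196  171.88162439]
```

carry_out(series="0.5 -3.5 3 0 0.6; 0.2 -3.5 4 0 0.6; 0 0 5 0 0.6; 0 0 4 0 0.6; 0 0 0 0 0.6; 0 0 0 0 0.6")

```text
clock: 35.78
tcp_pos: [0.6311, 0.287, 0.1064]
orientation: [-3.14, 0.018, -0.003]
contact_force: [0.1, 0.8, 0.1]
grip_width: 0.0515
```

carry_out(series="-0.5 -0.1 3 0 0.6; 0 0 3 0 0.6; 0 0 1.2 0 0.57; 0 0 0.7 0 0.57; 0 0 0.4 0 0.57; 0 0 0.2 0 0.57; 0 0 0 0 0.57; 0 0 0 0 0.57")

```text
clock: 36.78
tcp_pos: [0.625, 0.2883, 0.0199]
orientation: [-3.141, 0.016, -0.001]
contact_force: [0.2, 0.0, -0.4]
grip_width: 0.0485
```

carry_out(series="0 0 0.1 0 0.57; 0 0 0 0 0.3; 0 0 0 0 0.3; 0 0 0 0 0.3; 0 0 0 0 0.3", grip_force=30)

```text
clock: 37.4
tcp_pos: [0.625, 0.2883, 0.0189]
orientation: [-3.141, 0.016, -0.001]
contact_force: [-1.0, -1.0, 4.6]
grip_width: 0.0411
```

carry_out(series="0 0 -4 0 0.3; 0 0 -5 0 0.3; 0 0 -5 0 0.3; -0.8 4.9 -1 0 0.3; -0.8 4.9 0 0 0.3; -0.8 4.9 0 0 0.3; -0.8 4.9 0 0 0.3; -0.8 4.9 0 0 0.3")

```text
clock: 38.4
tcp_pos: [0.5816, 0.0418, 0.1681]
orientation: [3.141, -0.016, -0.001]
contact_force: [-0.2, -1.0, -1.3]
grip_width: 0.0415
```

carry_out(series="0 0 0.5 0 0.3; 0 0 0 0 0.3")

```text
clock: 38.65
tcp_pos: [0.5819, 0.0439, 0.1629]
orientation: [-3.141, 0.016, 0.002]
contact_force: [0.4, 0.5, -0.6]
grip_width: 0.0413
```

carry_out(series="0.2 0 2 0 0.3; 0 0 2 0 0.3; 0 0 1 0 0.3; 0 0 0.4 0 0.3; 0 0 0 0 0.3", grip_force=20)

```text
clock: 39.28
tcp_pos: [0.5828, 0.0441, 0.1092]
orientation: [3.141, -0.015, -0.005]
contact_force: [-5.7, 0.5, 5.2]
grip_width: 0.0411
```

carry_out(series="0 0 0.3 0 0.3; 0 0 0.3 0 0.3; 0 0 0 0 0.3")

```text
clock: 39.65
tcp_pos: [0.582, 0.0441, 0.1035]
orientation: [3.141, -0.015, -0.007]
contact_force: [-9.1, 0.2, 8.0]
grip_width: 0.0412
```

carry_out(series="0 0 0.3 0 0.3; 0 0 0.2 0 0.3; 0 0 0 0 0.3")

```text
clock: 40.02
tcp_pos: [0.582, 0.0441, 0.0987]
orientation: [3.141, -0.015, -0.007]
contact_force: [-10.0, 0.9, 8.0]
grip_width: 0.0413
```

carry_out(series="0 0 0.2 0 0.3; 0 0 0.2 0 0.3; 0 0 0 0 0.3")

```text
clock: 40.4
tcp_pos: [0.5822, 0.0442, 0.0971]
orientation: [3.14, -0.016, -0.006]
contact_force: [-17.6, -1.3, 29.6]
grip_width: 0.0412
```

```bash
python3 - <<'E'
from h import *
s=eyes.grab_frame("scene");crop(s,(265,190),40,8,"pics/s14.png")
E
```

```text
(no output)
```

View pics/s14.png

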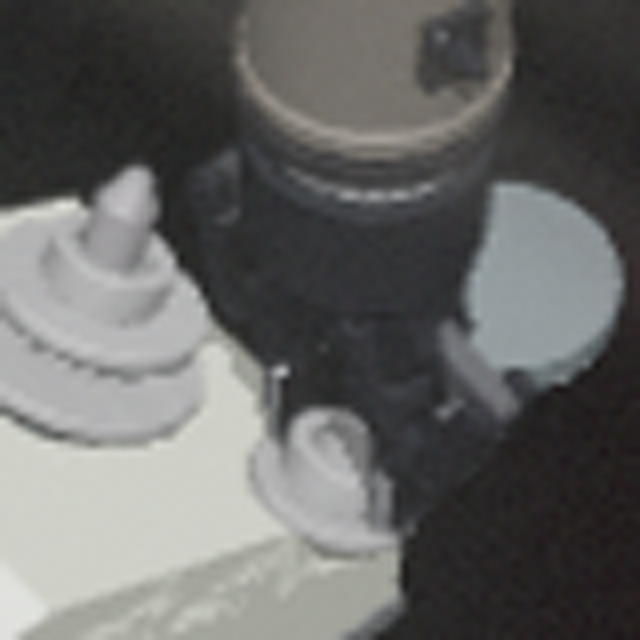

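carry_out(series="0 0 -3 0 0.3; 0 0 -5 0 0.3; 0 0 -4.6 0 0.3; 0.2 3.8 0 0 0.3; 0.3 3.9 0 0 0.3; 0 0 0 0 0.3; 0 0 0 0 0.3", grip_force=30)

```text
clock: 41.32
tcp_pos: [0.5887, -0.0329, 0.2206]
orientation: [-3.141, 0.016, -0.001]
contact_force: [-0.9, -0.1, -0.7]
grip_width: 0.0412
```

```bash
python3 ov3.py .029 pics/s15.png
```

```text
[ 0.5886235  -0.03215992  0.22063377] [ 0.0472872   1.4436948  -0.37905198]
```

View pics/s15.png

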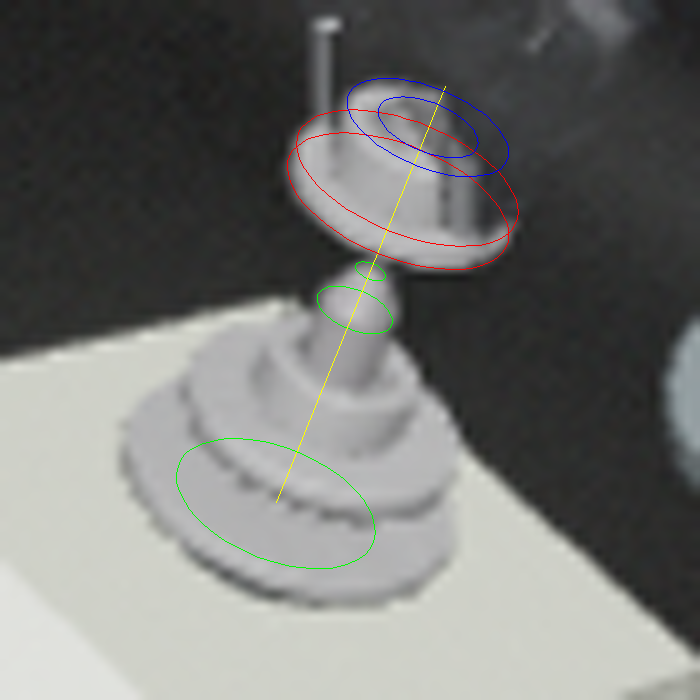

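carry_out(series="-0.1 0 0.8 0 0.3; 0.5 0 1 0 0.3; 0.5 0 1 0 0.3; 0 0 0 0 0.3")

```text
clock: 41.88
tcp_pos: [0.5977, -0.0333, 0.1914]
orientation: [-3.141, 0.015, 0.002]
contact_force: [-0.7, 0.6, -0.9]
grip_width: 0.0407
```

carry_out(series="0.4 0 0.8 0 0.3; 0.2 0 0.4 0 0.3; 0 0 0 0 0.3")

```text
clock: 42.25
tcp_pos: [0.6037, -0.0337, 0.1802]
orientation: [-3.141, 0.016, 0.0]
contact_force: [0.5, 0.3, -1.0]
grip_width: 0.0413
```

carry_out(series="0.15 0 0.3 0 0.3; 0 0 0 0 0.3")

```text
clock: 42.5
tcp_pos: [0.605, -0.0337, 0.1774]
orientation: [3.142, -0.016, -0.0]
contact_force: [0.6, 0.6, -0.1]
grip_width: 0.041
```

carry_out(series="0.1 0 0.2 0 0.3; 0 0 0 0 0.3")

```text
clock: 42.75
tcp_pos: [0.606, -0.0337, 0.1754]
orientation: [3.142, -0.016, -0.0]
contact_force: [0.4, -0.8, -1.4]
grip_width: 0.0408
```

carry_out(series="0.1 0 0.2 0 0.3; 0 0 0 0 0.3")

```text
clock: 43.0
tcp_pos: [0.6065, -0.0336, 0.1743]
orientation: [3.141, -0.016, -0.002]
contact_force: [-5.5, -0.4, 7.1]
grip_width: 0.0411
```

Seated at the predicted height. Release and look.

carry_out(series="0 0 0 0 0.6; 0 0 0 0 0.6; 0 0 0 0 0.6; 0 0 -3 0 0.6; 0 0 -5 0 0.6; 0 0 -3 0 0.6; -5 0 0 0 0.6; -5 0 0 0 0.6")

```text
clock: 44.0
tcp_pos: [0.5062, -0.0325, 0.2836]
orientation: [-3.141, 0.016, -0.001]
contact_force: [-0.2, 0.2, -0.2]
grip_width: 0.0513
```

carry_out(series="-2 -5 0 0 0.6; 0 -5 0 0 0.6; 0 -5 0 0 0.6; 0 0 0 0 0.6; 0 0 0 0 0.6")

```text
clock: 44.62
tcp_pos: [0.4886, 0.117, 0.2833]
orientation: [3.141, -0.016, -0.0]
contact_force: [-0.1, 0.3, 0.2]
grip_width: 0.0512
```

```bash
python3 - <<'E'
from ov import *
s=eyes.grab_frame("scene");t=eyes.grab_frame("top");o=r.get_obs();print(o["tcp_pos"],o["contact_force"])
crop(s,(235,195),30,12,"pics/a.png");crop(t,(266,160),30,12,"pics/b.png")
cv2.imwrite("pics/c16.png",np.hstack([cv2.resize(cv2.imread(p),(400,400)) for p in("pics/a.png","pics/b.png")]))
cv2.imwrite("pics/s16.png",s["color"])
E
```

```text
[0.48875009 0.11594659 0.28330002] [-0.44423716 -0.23257378  0.41483175]
```

View pics/c16.png

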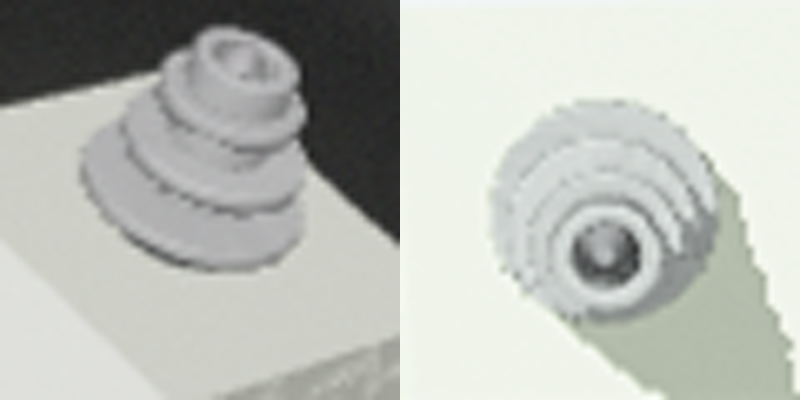

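View pics/s16.png

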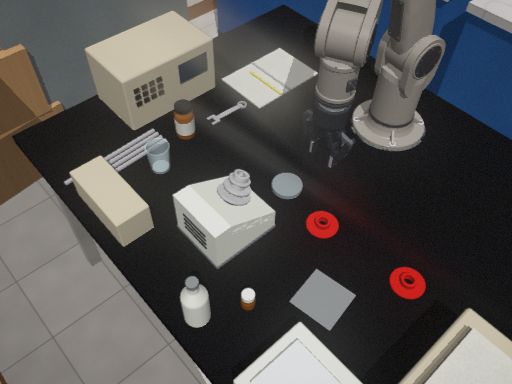

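```bash
python3 - <<'E'
from ov import *
s=eyes.grab_frame("scene");t=eyes.grab_frame("top");z=axisd();seat=np.array([.640,-.032,.1195])
R=[(circ(seat+.007*z,.045),(0,255,0)),(circ(seat+.029*z,.037),(0,0,255)),(circ(seat+.051*z,.029),(255,0,0)),(circ(seat+.066*z,.021),(255,0,255)),(circ(seat+.074*z,.004),(0,255,255))]
overlay(s,R,"pics/a.png",(235,192),20,20);overlay(t,R,"pics/b.png",(266,162),20,20)
cv2.imwrite("pics/c17.png",np.hstack([cv2.resize(cv2.imread(p),(400,400)) for p in("pics/a.png","pics/b.png")]))
cv2.imwrite("pics/a2.png",cv2.resize(s["color"][172:212,215:255],(780,580),interpolation=cv2.INTER_CUBIC))
E
```

View pics/a.png

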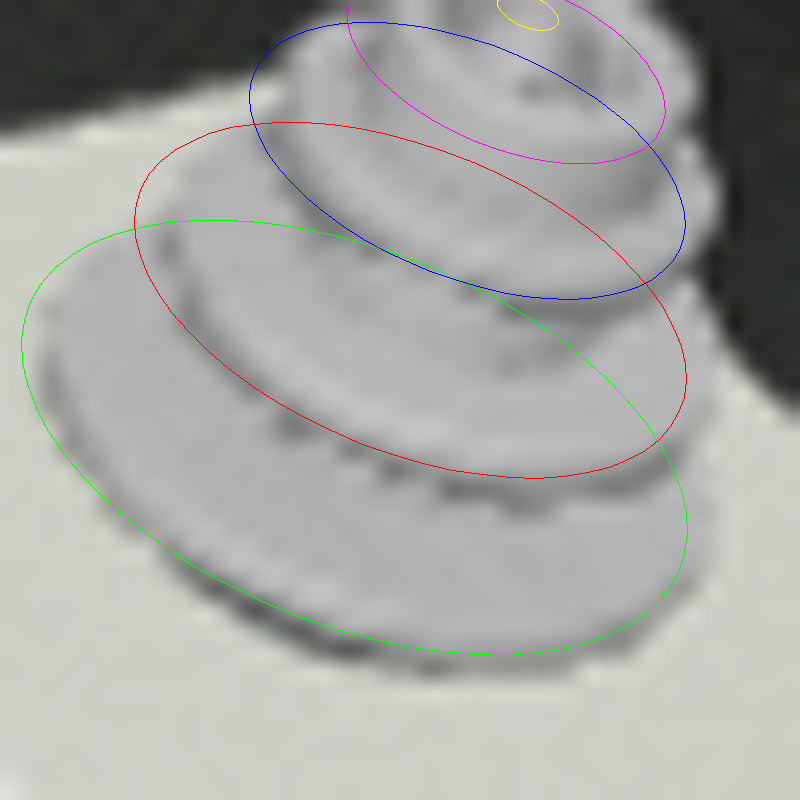

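View pics/b.png

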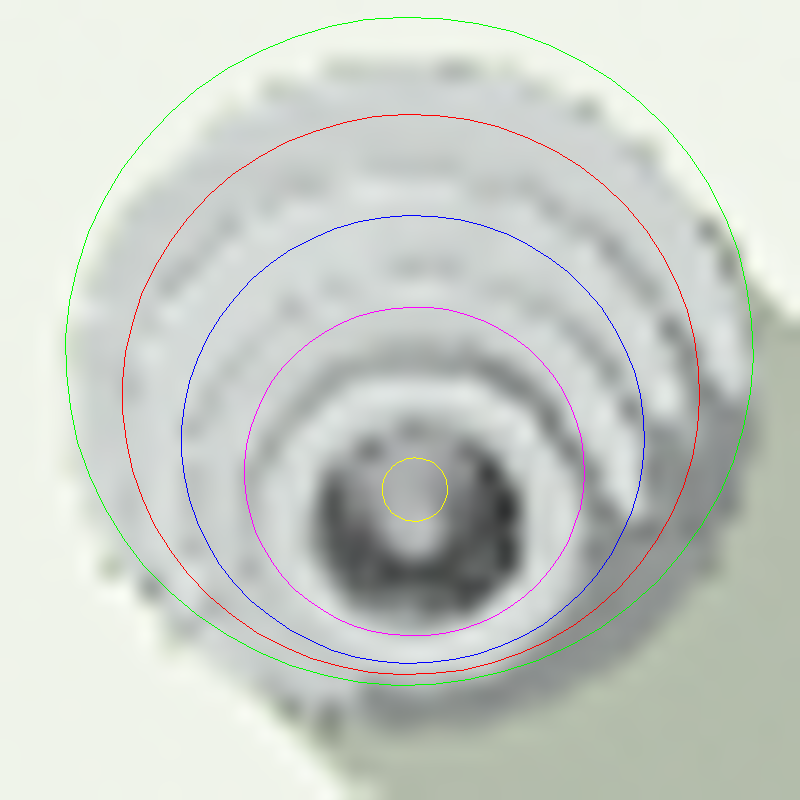

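```bash
python3 - <<'E'
from bench import r
print(r.get_obs()["contact_force"],r.hand_in())
E
```

```text
the job is handed in; nothing more can be done
[ 0.08663728  0.10317348 -0.73603341] None
```

The job is handed in at about 45 s of the 72 s allowed. All three collars are on the spindle: widest at the seat, then the middle one, then the smallest, each with its hub outwards.

- **How it went:** I took the smallest collar off along the spindle and set it flat on the pad. The tool can't tilt, so for each collar I pressed its flange on the mixer's sloping face until it lay at 26 degrees. I then threaded it along the spindle until I felt contact at about the height I expected, and let go.
- **Last checks:** In both cameras the flanges and the top hub are spaced as a fully home stack should be, and the spindle tip shows in the top collar's bore. The dish, jars, beaker and wrench look where they were. The gripper was clear, with no force beyond sensor noise.
- **What disagreed:** My first position for the spindle seat was about 7 mm too near the robot. Because of that, the smallest collar was first gripped about 8 mm off centre, which did no harm. I re-measured before threading anything. In the final top picture the model outlines sat a few millimetres off, all by about the same amount, so I judged the seating from the spacing between collars and the contact heights.

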